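# Tip the label markers into their wells

## Task

Put the two markers away: each one that lies in a groove on top of the wooden desk organiser shall drop, end down, into the well at the end of its own groove; it is enough to slide it along the groove until it tips over the end. Both must end up standing in their wells and let go. Leave the jar and the blue carton that stand beyond the wells, near the display case, where they are.

Things in the scene. Friction and masses are not known exactly. Their poses are not given: they have to be found in the camera images.
- organiser: Fixed dark wooden desk organiser, 116 x 260 x 180 mm (x, y, z). Origin: on its underside, mid-width, 126 mm from its front; z up; +y runs along the two grooves on its deck towards the wells. Flat deck, top at z = 165, from y = -134 to a rounded nose at y = 31. Groove centres x = -29 and +29: 20 mm wide floors (the deck) between rails 6 wide, 5 high, y = -130 to 21, ends open.
- edge_near (a point): Point on the deck's nose (y = 31 mm on the organiser), at deck height (165 mm over the table), in the middle of the groove at the organiser's x = -29 mm. Axes as the organiser's.
- edge_far (a point): The same for the groove at x = +29.
- well_near (a point): Centre of the inner floor, 6 mm above the table, of the well past the nose of the groove at x = -29 mm: 40 mm (x) by 34 mm (y) inside, upright to 70 mm over the table. Above that it widens: a 61 deg steep slope rises from its front wall to a mouth 87 mm long at deck height, closed by a front wall 15 mm higher than the deck; side walls 5 mm higher. Axes as the organiser's.
- well_far (a point): The same for the well of the groove at x = +29.
- marker_near_mid (a point): Centre and balance point of the marker in the groove at x = -29 mm: round, white with a black cap, 135 mm long, at most 17 mm thick, about 30 g. The point's y axis runs along it. It starts flat in its groove, this point 8 mm above the deck, leading end 5 to 25 mm short of the nose. Marker and organiser are smooth and slippery (friction about 0.15); a fingertip on its tail can keep it from tipping.
- marker_far_mid (a point): The same for the other, equal marker, in the groove at x = +29.
- jar_mid (a point): Centre of a loose glass jar with black lid, 68 mm across, 62 mm high (this point 31 mm up); a bystander.
- carton_mid (a point): Centre of a loose upright blue carton, 42 x 62 x 106 mm (this point 53 mm up); a bystander.

How it is judged:
By the outcome, as a careful person would: the job done as asked, in the order asked, and still so for the second after the job is handed in, with the robot touching nothing.
It also fails if it takes over 45 s, if anything falls off the work surface, if the arm or the gripper's body presses on something with over 40 N, if the wrist force passes 120 N, or if a joint passes its speed limit or range.

## Robot

A 7-joint arm with a two-finger parallel gripper is mounted at the origin on the work surface; the furniture and walls round the work are solid. World frame = base frame: x ahead of the robot, y to its left, z up, the work surface at z = 0. Lengths are in m, angles in rad, forces in N, time in s.
With the tool pointing down it reaches from about 0.4 to 0.85 m from the base axis. Payload 4.4 kg.
Tool frame: the origin (TCP) lies midway between the tips of the shut fingers; the grasp point (between the pads) lies 19 mm behind it (manip.pinch_z is the distance from the TCP to the grasp point, in m); z points along the fingers, y is the line along which they close (so a half turn about z gives the same grasp; the last joint's range is limited). The gripper opens to 94 mm and grips with 3 to 60 N. Pads are 16 mm wide; open, the fingers measure 119 mm over their backs; the gripper's body (75 mm by 177 mm) begins 78 mm behind the grasp point.
Start: joints at [1.156, 0.628, 0.038, 1.517, -0.027, 0.996, -0.02], TCP at [0.222, -0.611, 0.205] pointing down, gripper open.
Joint ranges: [-3.06, 3.06], [-0.37, 2.12], [-1.25, 1.32], [0.18, 2.47], [-1.1, 4.24], [0.23, 1.98], [-2.94, 2.94]. Speed limits (rad/s): [2.57, 2.57, 3.14, 3.14, 3.14, 3.14, 3.14].

## Interface

Orientations are given as a 3x3 rotation matrix whose columns are the frame's x, y, z axes.
In Python, from plant import manip gives the robot as it stands.
- The arm moves only by the shell command python3 -m crank 'ROWS'. ROWS is JSON, a list of rows, each a list of 3 entries, a list of its own where there are three numbers: the closure, from 0 (fully open) to 1 (shut), then the shift along the tool's x, y, z normalised to -1 to 1, where 1 is 0.06 m, then the turn, a rotation vector about the tool's x, y, z normalised to -1 to 1, where 1 is 0.08 rad. A call has 1 to 12 rows; each row shifts and turns the commanded pose from where the row before left it, along the tool's axes as they then stand; what a row does not reach is not made up. A row lasts 1/8 s, in which the tool goes at most 62.5 mm and 10.7 degrees, less where a joint would pass 70% of its speed; a pose out of reach is approached as far as the arm can. A call with a number of a shift or a turn outside -1 to 1 is refused whole. A call with a gripper value outside its range is refused whole. The fingers move at their own pace and stop on an object; the grip force is fixed at half the most. Time passes only in rows, so rows that do not move let the fingers close. It gives the time, the measured TCP pose, the force, the opening and the grip force at its end, in the units of the state.
- manip.get_state(): the state, without advancing time (a new reading comes with each control period).
- manip.read_camera(name): name is "scene" or "top"; returns a dict with "img" (384x512x3 uint8, blue, green, red), "z_map" (384x512 float32, m along the optical axis (not along the pixel's ray), 0 where there is no reading), "K" (3x3 intrinsics, pixels), "k1" (the pictures are not rectified: a ray, as slopes to the right and down, at radius r is drawn at 1 + k1 r^2 times it, then the intrinsics apply), "R" (3x3) and "t" (3): a world point X has camera coordinates R X + t. Camera axes: x right, y down, z forward; pixel columns grow to the right and rows downward; lengths in m; the calibration is good to about 2 mm. A picture is of the moment at which its call begins.
- manip.sign_off(): hands the job in; it is judged then, once.
The state is a dict: "clock": time; "qpos": joint angles; "joint_velocities": joint speeds; "effort": joint torques, N m; "ee_pos": TCP position; "tcp_rot": TCP orientation; "force": force on the tool from outside, world axes, zero at the start; "ft_torque": the same for the moment, N m; "width": opening from 0.0 (shut) to 1.0 (fully open); "gripper_force": force on a finger pad.
Only numpy, scipy, OpenCV 4.12 (cv2) and the standard library are available. Lean on these libraries where they do the work, as an engineer would, in place of code of your own. Each camera call takes 0.05 s, during which the arm holds its last target. There are 200 camera calls.

## Working session

There is one attempt and no reset: what is moved stays moved. The work goes in short steps, Python scripts to look and compute and a shell command to move; the robot and the scene stay as the last step left them, time stands still between calls to the robot, and variables do not carry over. Pictures are saved under pics/ and viewed, at most 10 in all, crops included, and the job is handed in when it is done.

```bash
ls; mkdir -p pics; cat > h.py <<'E'
import numpy as np, cv2
from plant import manip
def cam(n,save=None):
    c=manip.read_camera(n)
    if save: cv2.imwrite('pics/'+save,c['img'])
    return c
def world(c,u,v,z=None):
    """pixel arrays -> world via depth"""
    u=np.atleast_1d(u).astype(int);v=np.atleast_1d(v).astype(int)
    d=np.array([c['k1'],0,0,0,0.])
    s=cv2.undistortPoints(np.stack([u,v],1).astype(float)[:,None],np.array(c['K'],float),np.array([c['k1'],0,0,0,0.]))[:,0]
    z=c['z_map'][v,u]
    P=np.c_[s*z[:,None],z]
    return (P-np.array(c['t']))@np.array(c['R'])
def cloud(c):
    v,u=np.mgrid[:384,:512]
    return world(c,u.ravel(),v.ravel()).reshape(384,512,3)
E
python3 - <<'E'
from h import *
for n in('scene','top'):
    c=cam(n,n+'1.png'); np.save(n+'1.npy',cloud(c)); print(n,-np.array(c['R']).T@c['t'],c['k1'])
s=manip.get_state();print(s['ee_pos'],s['tcp_rot'],s['clock'],s['width'])
E
```

```text
pics
scene [0.6659234  0.65745284 1.02512688] -0.13120582575807088
top [0.41201449 0.18776527 1.29166498] -5.6259860370421166e-05
[ 0.22194701 -0.61032153  0.2046786 ] [[ 9.39791633e-01  3.41747472e-01 -5.93702028e-04]
 [ 3.41747985e-01 -9.39790401e-01  1.52221855e-03]
 [-3.77411275e-05 -1.63346473e-03 -9.99998665e-01]] 0.1 0.9958578116265498
```

View pics/scene1.png

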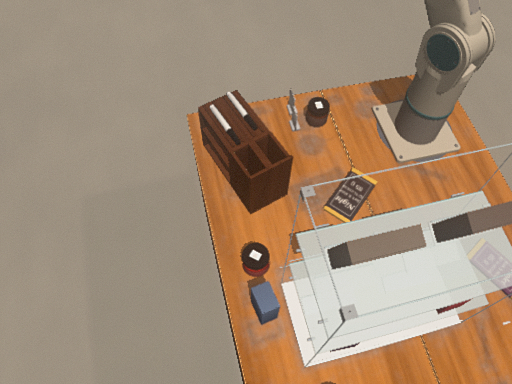

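View pics/top1.png

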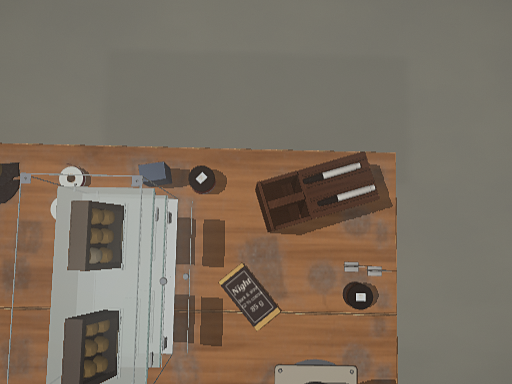

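The scene view shows the organiser at (245,150), with the jar at (255,258) and the carton at (264,300). In the top view the markers lie at about (335,173) and (345,195), caps to the left towards the wells. The jar is at (201,179) and the carton at (154,173).

```bash
python3 - <<'E'
from h import *
import cv2
P=np.load('top1.npy'); c=cv2.imread('pics/top1.png').astype(int)
reg=np.zeros((384,512),bool); reg[145:240,250:395]=1
# organiser outline via points above 0.15
m=reg&(P[...,2]>.155)&(P[...,2]<.2)
q=P[m][:,:2].astype(np.float32)
r=cv2.minAreaRect(q*1000); print('rect mm',r, cv2.boxPoints(r).round())
print('z hist',np.percentile(P[m][:,2],[5,25,50,75,95]))
w=reg&(c.min(2)>170)
n,l,st,ce=cv2.connectedComponentsWithStats(w.astype(np.uint8))
for i in range(1,n):
    if st[i,4]>30:
        p=P[l==i]; print('white',st[i],p.mean(0)); rr=cv2.minAreaRect((p[:,:2]*1000).astype(np.float32));print(rr,cv2.boxPoints(rr).round())
for n_,u,v in(('jar',201,179),('carton',154,173),('holder',351,267),('jar2',360,297)): print(n_,world_:=P[v,u])
S=np.load('scene1.npy');
print('scene jar',S[258,255],'carton',S[292,262])
print('case max z over left', [(u,P[165:230,u,2].max().round(3)) for u in range(20,200,30)])
b=np.abs(S[...,2]-.165)<.003
E
```

```text
rect mm ((528.3171997070312, 19.994583129882812), (116.48835754394531, 260.5733337402344), 17.780046463012695) [[ 433.  126.]
 [ 513. -122.]
 [ 624.  -86.]
 [ 544.  162.]]
z hist [0.16152473 0.16464885 0.16749308 0.17182429 0.18082697]
white [323 170  20   8  53] [ 0.56544268 -0.00764046  0.1800301 ]
((566.919189453125, -10.694997787475586), (6.7993011474609375, 45.17915344238281), 19.82345962524414) [[556.   9.]
 [571. -33.]
 [578. -31.]
 [562.  12.]]
white [338 192  20   8  53] [ 0.51551875 -0.04123305  0.18029534]
((515.633056640625, -44.42816925048828), (7.708704948425293, 46.409759521484375), 15.036399841308594) [[506. -23.]
 [518. -68.]
 [525. -66.]
 [513. -21.]]
jar [0.55925613 0.29554241 0.06421763]
carton [0.56604882 0.40414848 0.10673111]
holder [ 0.34763286 -0.08988481  0.00737337]
jar2 [ 0.27865604 -0.09933047  0.06587838]
scene jar [0.56617904 0.30334535 0.06193161] carton [0.57471032 0.39848906 0.10608087]
case max z over left [(20, np.float64(0.466)), (50, np.float64(0.465)), (80, np.float64(0.465)), (110, np.float64(0.465)), (140, np.float64(0.466)), (170, np.float64(0.148))]
```

```bash
python3 -c "
import cv2
a=cv2.imread('pics/top1.png')[140:245,245:400];cv2.imwrite('pics/c1.png',cv2.resize(a,None,fx=5,fy=5,interpolation=cv2.INTER_CUBIC))"
```

```text
(no output)
```

View pics/c1.png

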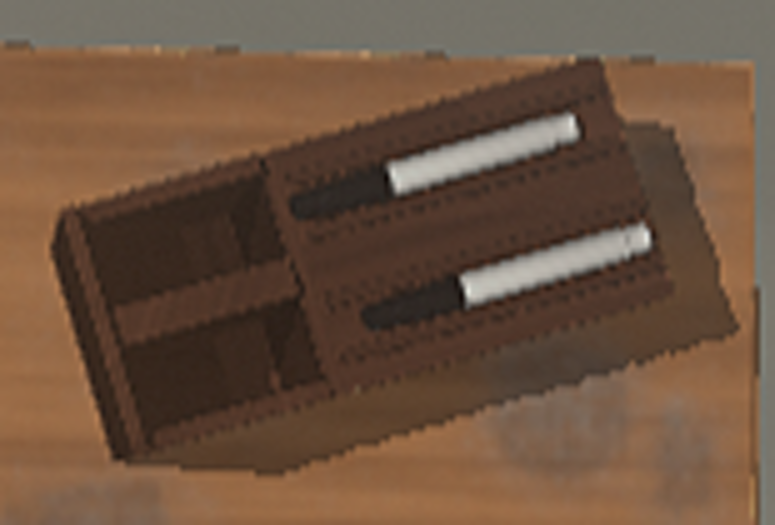

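The crop shows both markers lying in their grooves: far marker tail at about (578,125), near marker tail at about (652,237), both caps short of the nose. The organiser's rectangle comes out at 116 x 260 mm, as specified, and turned 17.8°. The tool's y already lies nearly along the grooves.

I'll close the fingers and go behind the tail of the near marker.

```bash
cat >> h.py <<'E'
a=np.deg2rad(17.78); OX=np.array([np.cos(a),np.sin(a),0]); OY=np.array([-np.sin(a),np.cos(a),0]); OO=np.array([.5269,.0241,0])
def org(p): d=np.asarray(p)-OO; return np.round(1000*np.stack([d@OX,d@OY,d[...,2]],-1),1)
def toorg(x,y,z):
    """units of shift (tool axes) from the present TCP to an organiser point in mm"""
    s=manip.get_state(); p=OO+(x*OX+y*OY)/1e3+[0,0,z/1e3]
    R=np.array(s['tcp_rot']); T=np.c_[OX,-OY,[0,0,-1]]
    from scipy.spatial.transform import Rotation as Ro
    print('tcp org',org(s['ee_pos']),'shift',np.round(R.T@(p-s['ee_pos'])/.06,2),'turn',np.round(Ro.from_matrix(R.T@T).as_rotvec()/.08,2),'F',np.round(s['force'],1),'t',s['clock'],'w',round(s['width'],2))
E
python3 -m crank '[[1,[0,0,-1],[0,0,0.48]],[1,[0.68,-0.54,0],[0,0,0]],[1,[0.68,-0.54,0],[0,0,0]],[1,[0.68,-0.54,0],[0,0,0]],[1,[0.68,-0.54,0],[0,0,0]],[1,[0.68,-0.54,0],[0,0,0]],[1,[0.68,-0.54,0],[0,0,0]],[1,[0.68,-0.54,0],[0,0,0]],[1,[0.68,-0.54,0],[0,0,0]],[1,[0.68,-0.54,0],[0,0,0]],[1,[0.6,-0.5,0],[0,0,0]],[1,[0,0,0],[0,0,0]]]'
python3 - <<'E'
from h import *
toorg(-29,-150,171)
c=manip.read_camera('top')
# marker ends from crop pixels, at height 0.173
R=np.array(c['R']);t=np.array(c['t']);C=-R.T@t
for n,u,v in(('far tip',290,210),('far tail',580,127),('near tip',362,318),('near tail',652,238)):
    uv=np.array([[[u/5+245-.4,v/5+140-.4]]]); s=cv2.undistortPoints(uv,np.array(c['K'],float),np.array([c['k1'],0,0,0,0.]))[0,0]
    d=R.T@[s[0],s[1],1]; print(n,org(C+d*(.173-C[2])/d[2]))
E
```

```text
clock: 1.6
ee_pos: [0.5098, -0.1769, 0.265]
tcp_rot: [[0.95, 0.313, 0.0], [0.313, -0.95, 0.002], [0.001, -0.002, -1.0]]
force: [0.1, -0.8, -0.4]
width: 0.004
gripper_force: 0.0
tcp org [ -77.7 -186.2  265. ] shift [ 0.81 -0.59  1.57] turn [-0.03 -0.01  0.1 ] F [ 0.1 -0.8 -0.4] t 1.6 w 0.0
far tip [ 27.5  25.  173. ]
far tail [  26.3 -113.3  173. ]
near tip [-28.6   8.2 173. ]
near tail [ -31.5 -129.2  173. ]
```

Marker ends measure 137 mm apart against 135 expected. Lining up behind the near marker and descending.

```bash
python3 -m crank '[[1,[0.8,0,0],[0,0,0.1]],[1,[0,-0.45,0.5],[0,0,0]],[1,[0,0,0.55],[0,0,0]],[1,[0,0,0.5],[0,0,0]],[1,[0,0,0],[0,0,0]],[1,[0,0,0],[0,0,0]]]'; python3 -c "
from h import *
toorg(-29.5,-140,171.5)"
```

```text
clock: 2.4
ee_pos: [0.5458, -0.1424, 0.1734]
tcp_rot: [[0.955, 0.296, 0.001], [0.296, -0.955, -0.001], [0.001, 0.001, -1.0]]
force: [-0.1, -0.0, -0.2]
width: 0.004
gripper_force: 0.0
tcp org [ -32.8 -164.3  173.4] shift [ 0.05 -0.41  0.03] turn [ 0.01 -0.01 -0.12] F [-0.1 -0.  -0.2] t 2.4 w 0.0
```

```bash
python3 -m crank '[[1,[0.05,-0.2,0.03],[0,0,-0.1]],[1,[0,-0.14,0],[0,0,0]],[1,[0,-0.14,0],[0,0,0]],[1,[0,-0.14,0],[0,0,0]],[1,[0,-0.14,0],[0,0,0]],[1,[0,-0.14,0],[0,0,0]],[1,[0,-0.14,0],[0,0,0]],[1,[0,-0.14,0],[0,0,0]],[1,[0,-0.14,0],[0,0,0]],[1,[0,-0.14,0],[0,0,0]],[1,[0,-0.14,0],[0,0,0]],[1,[0,0,0],[0,0,0]]]'; python3 -c "
from h import *
toorg(-29.5,-50,171.5)
a=cam('top')['img'][140:245,245:400];b=cam('scene')['img'][80:220,180:310]
cv2.imwrite('pics/c2.png',np.hstack([cv2.resize(a,(443,300),interpolation=2),cv2.resize(b,(279,300),interpolation=2)]))"
```

```text
clock: 3.9
ee_pos: [0.519, -0.0478, 0.1707]
tcp_rot: [[0.952, 0.307, -0.0], [0.307, -0.952, 0.0], [-0.0, -0.0, -1.0]]
force: [0.5, -0.3, -0.6]
width: 0.003
gripper_force: 0.0
tcp org [-29.5 -66.1 170.7] shift [ 0.   -0.27 -0.01] turn [-0.    0.    0.02] F [ 0.5 -0.3 -0.6] t 3.9 w 0.0
```

View pics/c2.png

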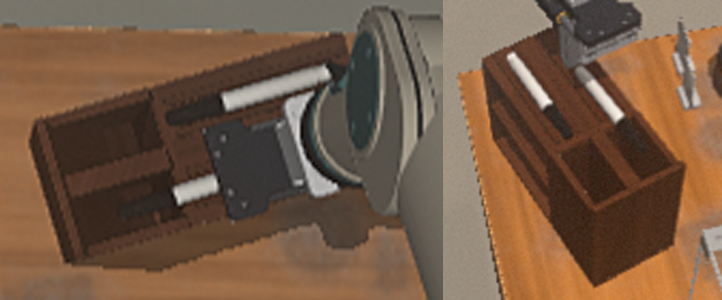

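The near marker has its cap over the well at about (125,210) and isn't tipping yet; the far one hasn't moved. Continuing slowly.

```bash
python3 -m crank '[[1,[0,-0.07,0],[0,0,0]],[1,[0,-0.07,0],[0,0,0]],[1,[0,-0.07,0],[0,0,0]],[1,[0,-0.07,0],[0,0,0]],[1,[0,0,0],[0,0,0]],[1,[0,0,0],[0,0,0]]]'; python3 -c "
from h import *
toorg(-29.5,-50,171.5)
a=cam('top')['img'][140:245,245:400];b=cam('scene')['img'][80:220,180:310]
cv2.imwrite('pics/c3.png',np.hstack([cv2.resize(a,(443,300),interpolation=2),cv2.resize(b,(279,300),interpolation=2)]))"
```

```text
clock: 4.75
ee_pos: [0.5141, -0.0328, 0.1707]
tcp_rot: [[0.952, 0.305, 0.0], [0.305, -0.952, -0.0], [0.0, 0.0, -1.0]]
force: [-1.0, -0.4, 0.3]
width: 0.008
gripper_force: 0.0
tcp org [-29.6 -50.3 170.7] shift [ 0.   -0.   -0.01] turn [ 0. -0.  0.] F [-1.  -0.4  0.3] t 4.75 w 0.01
```

View pics/c3.png

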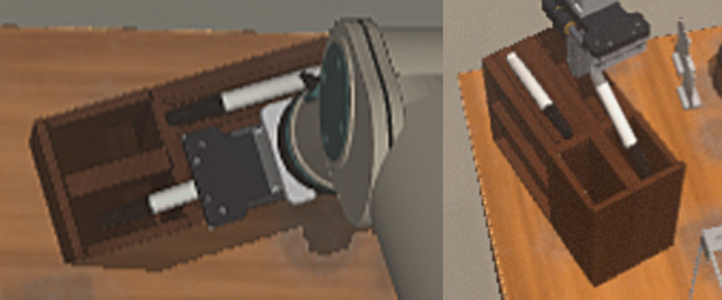

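The marker is still lying on the deck with about half its length out, at its balance point. A little more push.

```bash
python3 -m crank '[[1,[0,-0.05,0],[0,0,0]],[1,[0,-0.05,0],[0,0,0]],[1,[0,0,0],[0,0,0]],[1,[0,0,0],[0,0,0]],[1,[0,0,0],[0,0,0]]]'; python3 -c "
from h import *
toorg(-29.5,-50,171.5)
c=cam('top');P=cloud(c);m=np.zeros((384,512),bool);m[195:225,262:318]=1
O=org(P); w=m&(c['img'].min(2)>130); print(w.sum(), O[w].min(0),O[w].max(0)) if w.any() else 0
a=c['img'][140:245,245:400];b=cam('scene')['img'][80:220,180:310]
cv2.imwrite('pics/c4.png',np.hstack([cv2.resize(a,(443,300),interpolation=2),cv2.resize(b,(279,300),interpolation=2)]))"
```

```text
clock: 5.48
ee_pos: [0.5123, -0.0271, 0.1707]
tcp_rot: [[0.952, 0.305, 0.0], [0.305, -0.952, -0.0], [0.0, 0.0, -1.0]]
force: [0.7, 0.2, 0.0]
width: 0.003
gripper_force: 0.0
tcp org [-29.5 -44.3 170.7] shift [ 0.    0.1  -0.01] turn [ 0. -0. -0.] F [0.7 0.2 0. ] t 5.475 w 0.0
16 [-22.7  69.9  92.7] [-15.5  79.8 138.9]
```

View pics/c4.png

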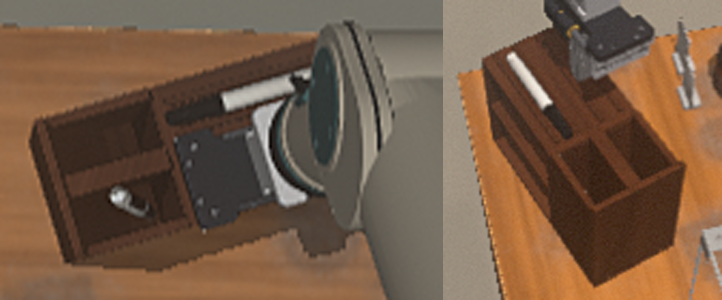

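The near marker has dropped and stands in its well, tail at about (120,193) and 139 mm up, as it should be. Now the far one.

```bash
python3 -m crank '[[1,[0,0,-0.8],[0,0,0]],[1,[0,0.8,0],[0,0,0]],[1,[0,0.9,0],[0,0,0]],[1,[0.95,0,0],[0,0,0]],[1,[0,0,0.4],[0,0,0]],[1,[0,0,0.39],[0,0,0]],[1,[0,0,0],[0,0,0]],[1,[0,0,0],[0,0,0]]]'; python3 -c "
from h import *
toorg(28,-140,171)"
```

```text
clock: 6.58
ee_pos: [0.5982, -0.1069, 0.1721]
tcp_rot: [[0.952, 0.305, 0.001], [0.305, -0.952, -0.0], [0.001, 0.001, -1.0]]
force: [0.2, 0.1, 0.6]
width: 0.003
gripper_force: 0.0
tcp org [  27.9 -146.5  172.1] shift [ 0.   -0.11  0.02] turn [ 0.01 -0.01 -0.  ] F [0.2 0.1 0.6] t 6.575 w 0.0
```

```bash
python3 -m crank '[[1,[0,-0.14,0.02],[0,0,0]],[1,[0,-0.14,0],[0,0,0]],[1,[0,-0.14,0],[0,0,0]],[1,[0,-0.14,0],[0,0,0]],[1,[0,-0.14,0],[0,0,0]],[1,[0,-0.14,0],[0,0,0]],[1,[0,-0.14,0],[0,0,0]],[1,[0,-0.14,0],[0,0,0]],[1,[0,-0.14,0],[0,0,0]],[1,[0,-0.12,0],[0,0,0]],[1,[0,-0.1,0],[0,0,0]],[1,[0,0,0],[0,0,0]]]';  python3 -m crank '[[1,[0,-0.05,0],[0,0,0]],[1,[0,-0.05,0],[0,0,0]],[1,[0,-0.05,0],[0,0,0]],[1,[0,-0.05,0],[0,0,0]],[1,[0,0,0],[0,0,0]],[1,[0,0,0],[0,0,0]],[1,[0,0,0],[0,0,0]]]' >/dev/null; python3 -c "
from h import *
toorg(28,-44,171)
a=cam('top')['img'][140:245,245:400];b=cam('scene')['img'][80:220,180:310]
cv2.imwrite('pics/c5.png',np.hstack([cv2.resize(a,(443,300),interpolation=2),cv2.resize(b,(279,300),interpolation=2)]))"
```

```text
clock: 8.07
ee_pos: [0.5704, -0.0214, 0.1701]
tcp_rot: [[0.952, 0.306, -0.0], [0.306, -0.952, 0.0], [-0.0, -0.0, -1.0]]
force: [0.1, 0.8, 0.4]
width: 0.004
gripper_force: 0.4
tcp org [ 27.4 -45.3 170.1] shift [ 0.01 -0.02 -0.02] turn [-0. -0.  0.] F [-0.4 -0.6  1. ] t 8.95 w 0.0
```

View pics/c5.png

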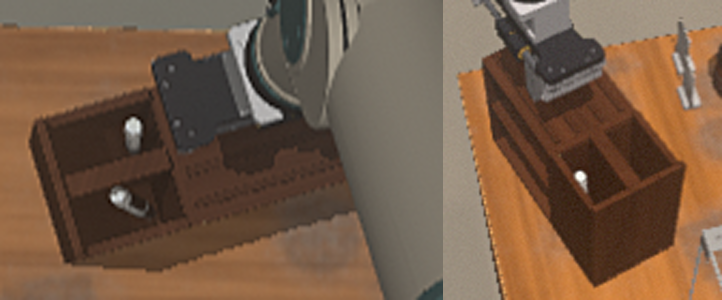

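Both markers are now in their wells: far tail at (133,125), near tail at (120,193). Next I back off and check tail heights and the bystanders.

```bash
python3 -m crank '[[1,[0,0.3,-0.6],[0,0,0]],[1,[0,0.8,-0.6],[0,0,0]],[1,[0,0.8,0],[0,0,0]],[1,[0,0,0],[0,0,0]],[1,[0,0,0],[0,0,0]]]'|head -1; python3 -c "
from h import *
c=cam('top');O=org(cloud(c));m=np.zeros((384,512),bool);m[165:225,262:310]=1
n,l,s,_=cv2.connectedComponentsWithStats((m&(c['img'].min(2)>110)).astype(np.uint8))
for i in range(1,n): print(s[i],np.median(O[l==i],0),O[l==i].max(0))
P=cloud(c);print(P[179,201],P[173,154])
s=manip.get_state();print(s['clock'],s['force'],org(s['ee_pos']))
cv2.imwrite('pics/c6.png',cv2.resize(c['img'][130:245,130:400],None,fx=2.9,fy=2.9,interpolation=2))"
```

```text
clock: 9.68
[276 183   7   7  26] [ 38.15  72.95 131.65] [ 44.   80.5 139.4]
[284 190   2   2   2] [26.55 59.9  77.1 ] [27.5 61.6 85.3]
[284 207   6   6  23] [-20.   73.6 132. ] [-15.5  80.  138.1]
[291 213   1   1   1] [-31.   61.8  86.9] [-31.   61.8  86.9]
[0.55990412 0.29601672 0.05881578] [0.56716806 0.40572077 0.09812111]
9.725 [-0.72882141 -0.27339423 -0.41140281] [  27.4 -157.8  241.6]
```

View pics/c6.png

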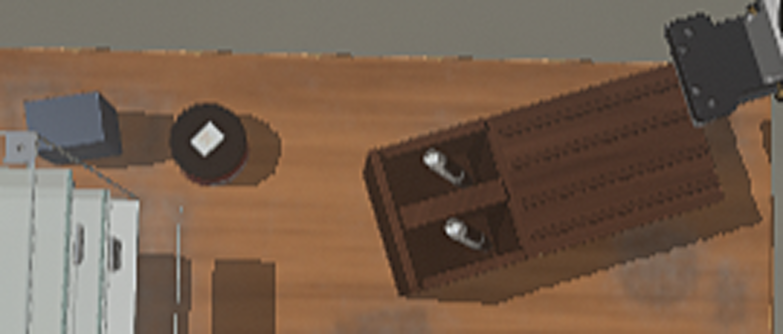

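Both markers stand in their wells, tails at (437,160) and (457,230) and about 139 mm up, which means they reach the floor. The jar (208,140) and carton (65,125) haven't moved, and the gripper is clear.

```bash
python3 -c "
from plant import manip
print(manip.sign_off())"
```

```text
the job is handed in; nothing more can be done
None
```

Both markers stand released in their own wells, the jar and carton are where they were, and I handed the job in at about 9.7 s of the 45 s allowed.

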